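# Show which loose knob goes on which bare spindle

### The arm

A 6-joint arm with a two-finger parallel gripper is mounted at the origin on the work surface. World frame = base frame: x ahead of the robot, y to its left, z up, the work surface at z = 0. Lengths are in m, angles in rad, forces in N, time in s.
With the tool pointing down it reaches from about 0.25 to 0.725 m from the base axis. Payload 4 kg.
Tool frame: the origin (TCP) lies on the centre line of the jaws, within the pads' length; the fingertips stand 25 mm ahead of it and the grasp point (between the pads) lies 6 mm ahead of it; z points along the fingers, x is the direction in which the jaws open and shut, and the axes are right-handed (so a half turn about z gives the same grasp; the last joint's range is limited). The gripper opens to 85 mm and grips with 20 to 120 N. Pads are 22 mm wide; open, the fingers measure 114 mm over their backs; the gripper's body (76 mm by 85 mm) begins 54 mm behind the grasp point. The pads swing forward as they close: fully open they stand 13 mm farther back than shut.
Start: joints at [1.281, 0.241, 0.005, 1.335, 0, 1.571], TCP at [0.143, 0.479, 0.256] pointing down, gripper open.
Joint ranges: [-2.72, 2.72], [-1.05, 1.87], [-1.09, 1.28], [-1.99, 2.15], [-1.42, 1.44], [-3.14, 3.14]. Speed limits (rad/s): [2.79, 2.79, 3.14, 3.14, 3.14, 3.14].

### API

Orientations are given as a unit quaternion [x, y, z, w].
In Python, from workcell import bot, imaging, order gives the robot as it stands.
- The arm moves only by the tool carry_out, never from a script. Its argument "moves" is a list of rows, each a list of 5 numbers: the shift along the tool's x, y, z scaled (see below), then the turn about the tool's z scaled (see below), then the opening, from -1 (shut) to 1 (fully open). In form: [[tx, ty, tz, roll, hand], ...]. A call has 1 to 20 rows; each row is the pose to reach, as a shift and turn from the pose commanded when the call began, along the tool's axes at that moment; what a row does not reach only later rows make up. The controller multiplies each number of a shift by 0.1 m and each number of a turn by 90 degrees. A row lasts 1/10 s, in which the tool goes at most 50 mm and 8.59 degrees, less where a joint would pass 70% of its speed; a pose out of reach is approached as far as the arm can. A call with a number of a shift or a turn outside -1 to 1 is refused whole. A call with a gripper value outside its range is refused whole. The fingers move at their own pace and stop on an object; the grip force is fixed at half the most. Time passes only in rows, so rows that repeat a pose let the fingers close. It gives the time, the measured TCP pose, the force and the opening at its end, in the units of the state.
- bot.get_obs(): the state, without advancing time (a new reading comes with each control period).
- imaging.camera(name): name is "side" or "top"; returns the picture (400x640x3 uint8, red, green, blue); there is no depth.
- imaging.camera_model(name): a dict with "fovy" (degrees; the focal length in pixels is half the picture's height over the tangent of half this angle, whatever the lens; pixels are square), "cx", "cy" (the principal point, pixels), "dist" ([k1, k2, p1, p2, k3] as OpenCV has them; the pictures are not rectified), "eye" and "rotation" of the camera in the world. Camera axes: x right, y up, looking along -z (the intrinsics and any distortion apply to the point x, -y, -z); pixel columns grow to the right and rows downward; lengths in m; the calibration is good to about 2 mm. A picture is of the moment at which its call begins. camera_model takes no time and is no camera call.
- order.job_done(): hands the job in, once; it reports no verdict.
The state is a dict: "clock": time; "joint_pos": joint angles; "joint_vel": joint speeds; "tau": joint torques, N m; "eef_pos": TCP position; "tool_rot": TCP orientation; "ft_force": force on the tool from outside, world axes, zero at the start; "ft_torque": the same for the moment, N m; "grip_width": finger opening in m.
Only numpy, scipy, OpenCV 4.12 (cv2) and the standard library are available. Lean on these libraries where they do the work, as an engineer would, in place of code of your own. Each camera call takes 0.05 s, during which the arm holds its last target.

### The job

The effects box on the bench has three black knobs on its lid and is missing a fourth; show a learner what goes where. With the fingertips pointing straight down 1 to 4 cm above it, point at the loose knob on the mat that is of the same kind as those on the box, stay there for two seconds, then point in the same way for two seconds at the bare spindle on the box, and finally take the hand at least 20 cm away from the spindle. Touch and move nothing at all, and do not bring the fingertips down low over any other knob, loose or fitted.

Things in the scene. Friction and masses are not known exactly. Their poses are not given: they have to be found in the camera images.
- fxbox: the effects box, a fixed lunch box with a white body and a pale green lid, 116 mm (x) by 204 mm (y), lid top 62 mm above the table. Origin: centre of its underside; z up. Four control positions lie in one row on the lid along the box's own y axis, 42 mm apart, at y = -63, -21, 21 and 63 mm; three hold knobs, one the bare spindle. The box stands left or right on the table, the mat on the other side
- mat: grey work mat fixed to the table, 200 by 200 mm, 3 mm thick. Origin: centre of its underside. Four different loose black knobs and a bare potentiometer lie on it, the knobs in changing places at least 60 mm apart
- spindle: the bare control spindle fixed on the lid: aluminium rod 6 mm thick and 14 mm tall, with a flat brass nut 15 mm across at its foot. Origin: centre of its foot on the lid, 62 mm above the table; z up
- spindle_top (a point): centre of the top end of the bare spindle, 76 mm above the table: the second thing to point at; z up
- fitted_a: same black skirted knob as the loose one, fixed on the lid: round, 26 mm across its skirt, 18 mm tall. Origin: centre of its underside on the lid (62 mm above the table); z up. It takes one of the four control positions, which vary from start to start
- fitted_b: same black skirted knob as the loose one, fixed on the lid: round, 26 mm across its skirt, 18 mm tall. Origin: centre of its underside on the lid (62 mm above the table); z up. It takes one of the four control positions, which vary from start to start
- fitted_c: same black skirted knob as the loose one, fixed on the lid: round, 26 mm across its skirt, 18 mm tall. Origin: centre of its underside on the lid (62 mm above the table); z up. It takes one of the four control positions, which vary from start to start
- knob_skirted: the loose knob of the same kind as those on the box: black, round, a skirt 26 mm across and 4 mm high, and above it a narrower body 18 mm across; 18 mm tall, 10 to 17 g, standing upright on the mat. Origin: centre of its underside; z up
- knob_skirted_top (a point): centre of the top of that loose knob, 21 mm above the table: the first thing to point at; z up
- knob_wide: wrong loose knob: a wide plain black disc, 42 mm across, 14 mm tall, on the mat. Origin: centre of its underside
- knob_slim: wrong loose knob: a slim plain black cylinder, 14 mm across, 18 mm tall, on the mat. Origin: centre of its underside
- knob_bar: wrong loose knob: a black pointer-shaped bar, 38 by 10 mm seen from above, on a 22 mm round foot, 18 mm tall, on the mat. Origin: centre of the underside of its foot
- pot: bare potentiometer, steel can 17 mm across with an upright 6 mm spindle, 25 mm tall, loose near the middle of the mat; leave alone. Origin: centre of its underside
- screwdriver: screwdriver, 160 mm long, about 30 mm high, lying on the table at the left side of the work; leave alone. Origin: on the table under it; x along it, handle to -x
- solder_spool: white spool with grey core, 64 mm across, 45 mm tall, behind; leave alone. Origin: centre of its underside
- wire_spool: white spool with copper core, 48 mm across, 36 mm tall, behind; leave alone. Origin: centre of its underside
- cup: clear plastic cup, 72 mm across, 85 mm tall, empty, at the right side of the work; leave alone. Origin: centre of its underside

How it is judged:
On the way, in this order (a step that is already met when the one before it is completed fails the run):
1. point at the matching loose knob: the point midway between the finger pads (about 19 mm behind the tips) stays for 1.5 s within 15 mm of the knob's axis and 20 to 70 mm above its top (horizontal distance between the grasp point and knob_skirted_top below 0.015 m and z of the grasp point in the frame of knob_skirted_top between 0.02 and 0.07 m), for 1.5 s.
2. then point at the bare spindle in the same way for 1.5 s (horizontal distance between the grasp point and spindle_top below 0.015 m and z of the grasp point in the frame of spindle_top between 0.02 and 0.07 m), for 1.5 s.
At the end, for the whole second after the job is handed in: the hand has withdrawn (the point between the pads is more than 150 mm from the spindle's top) and every loose thing is within 5 mm of where it was (distance between the grasp point and spindle_top above 0.15 m and distance of each of knob_skirted, knob_wide, knob_slim, knob_bar, pot, screwdriver, solder_spool, wire_spool, cup from where it was at the start of the episode below 0.005 m); the robot touches nothing.
It fails at once if the robot touches something (more than 0.5 N) (contact force between any of the fingers, the arm and anything else above 0.5 N).
It fails at once if a loose thing is moved by more than 5 mm, lifted or carried (not (distance of each of knob_skirted, knob_wide, knob_slim, knob_bar, pot, screwdriver, solder_spool, wire_spool, cup from where it was at the start of the episode below 0.005 m)).
It fails at once if the fingertips come down over a wrong knob (point between the pads within 12 mm of its axis and less than 70 mm above its top) ((horizontal distance between the grasp point and knob_wide below 0.012 m and z of the grasp point in the frame of knob_wide below 0.084 m) or (horizontal distance between the grasp point and knob_slim below 0.012 m and z of the grasp point in the frame of knob_slim below 0.088 m) or (horizontal distance between the grasp point and knob_bar below 0.012 m and z of the grasp point in the frame of knob_bar below 0.088 m) or (horizontal distance between the grasp point and fitted_a below 0.012 m and z of the grasp point in the frame of fitted_a below 0.088 m) or (horizontal distance between the grasp point and fitted_b below 0.012 m and z of the grasp point in the frame of fitted_b below 0.088 m) or (horizontal distance between the grasp point and fitted_c below 0.012 m and z of the grasp point in the frame of fitted_c below 0.088 m)).
It also fails if it takes over 45 s, if anything falls off the work surface, if the arm or the gripper's body presses on something with over 40 N, if the wrist force passes 120 N, or if a joint passes its speed limit or range.

## Working session

There is one attempt and no reset: what is moved stays moved. The work goes in short steps, Python scripts to look and compute and a tool call to move; the robot and the scene stay as the last step left them, time stands still between calls to the robot, and variables do not carry over. Pictures are saved under pics/ and viewed, and the job is handed in when it is done.

Besides the shell and the picture viewer there is one more tool, called after "Emit:" as name([rows], argument=value, ...), one row to a line, values as JSON. carry_out: Moves the arm, as the interface text tells. Its arguments: {"type":"object","properties":{"moves":{"type":"array","items":{"type":"array","items":{"type":"number","minimum":-1,"maximum":1}}}},"required":["moves"]}

```bash
mkdir -p pics; python3 - <<'E'
from workcell import bot, imaging, order
import cv2
for n in("top","side"):
    cv2.imwrite(f"pics/{n}0.png",imaging.camera(n)[:,:,::-1]); print(n,imaging.camera_model(n))
print(bot.get_obs())
E
```

```text
top {'fovy': 56.33578431957175, 'cx': 315.38318553105137, 'cy': 201.32022442321195, 'dist': array([-0.05520516,  0.        ,  0.        ,  0.        ,  0.        ]), 'eye': array([ 0.42146623, -0.01025284,  1.08121978]), 'rotation': array([ 0.06627725, -0.07425585, -0.69497509,  0.71211166])}
side {'fovy': 42.353139167278705, 'cx': 321.04457193148266, 'cy': 201.44967950212413, 'dist': array([0.05519506, 0.        , 0.        , 0.        , 0.        ]), 'eye': array([ 0.51201964, -1.0358108 ,  0.71620048]), 'rotation': array([ 0.49497533, -0.01995999, -0.04814989,  0.86734227])}
{'clock': 0.1, 'joint_pos': array([1.28103756e+00, 2.41343634e-01, 3.88620170e-03, 1.33518437e+00,
       6.31129736e-06, 1.57078677e+00]), 'joint_vel': array([ 0.00025337, -0.00187159,  0.0019714 ,  0.00051032,  0.00303624,
       -0.00140716]), 'tau': array([ 7.84151434e-04, -3.73137438e+01,  2.53010076e+01,  1.08601412e-02,
        5.47405909e-05, -1.16518848e-05]), 'eef_pos': array([0.14271599, 0.47867776, 0.25550933]), 'tool_rot': array([ 8.01782644e-01,  5.97615044e-01, -7.41726563e-04,  5.48904988e-04]), 'ft_force': array([-0.75278898, -0.01892958,  0.88337737]), 'ft_torque': array([-0.00985477,  0.00109661,  0.01576111]), 'grip_width': 0.0852034782138774}
```

View pics/top0.png

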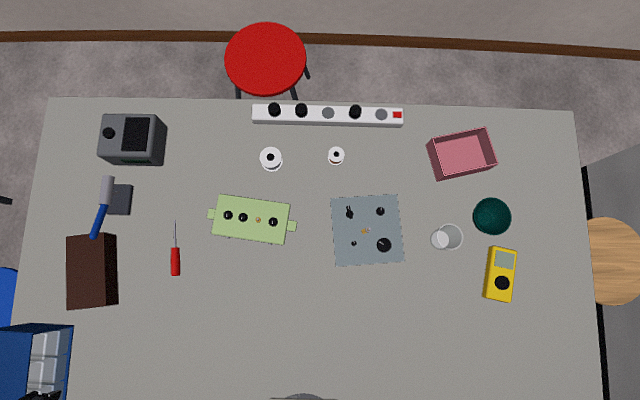

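View pics/side0.png

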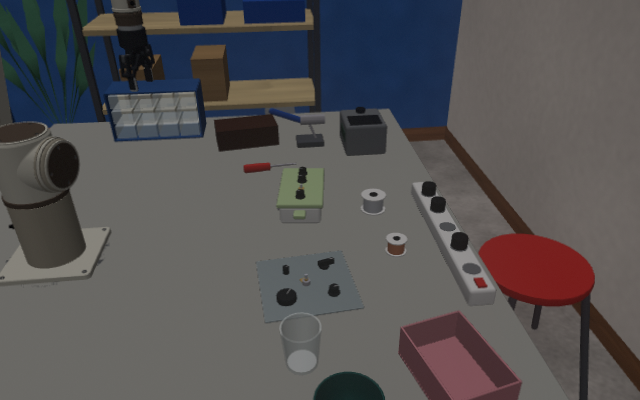

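The top view shows the box at about (252,219), with the brass and aluminium spindle near (258,220). The mat knobs are the bar (349,212), a probable skirted knob (380,211), slim (353,243) and wide (384,245). I'll zoom in to confirm these.

```bash
cat > h.py <<'E'
import numpy as np,cv2
from scipy.spatial.transform import Rotation as R
from workcell import bot, imaging
def cam(n):
    m=imaging.camera_model(n);f=200/np.tan(np.radians(m['fovy']/2))
    K=np.array([[f,0,m['cx']],[0,f,m['cy']],[0,0,1]])
    return K,m['dist'],m['eye'],R.from_quat(m['rotation']).as_matrix()
def ray(n,uv):
    K,d,e,r=cam(n);p=cv2.undistortPoints(np.array([[uv]],float),K,d)[0,0]
    return e,r@np.array([p[0],-p[1],-1])
def plane(n,uv,z):
    e,v=ray(n,uv);return e+v*(z-e[2])/v[2]
def proj(n,P):
    K,d,e,r=cam(n);q=(np.atleast_2d(P)-e)@r*[1,-1,-1]
    return cv2.projectPoints(q,np.zeros(3),np.zeros(3),K,d)[0][:,0]
E
python3 - <<'E'
import cv2,numpy as np
a=cv2.imread('pics/top0.png');b=cv2.imread('pics/side0.png')
z=lambda i,x,y,w,h,s:cv2.resize(i[y:y+h,x:x+w],None,fx=s,fy=s,interpolation=cv2.INTER_CUBIC)
cv2.imwrite('pics/zt.png',z(a,205,185,100,65,8));cv2.imwrite('pics/zm.png',z(a,325,190,85,80,7));cv2.imwrite('pics/zs.png',z(b,250,160,120,160,4)[:600])
E
```

```text
(no output)
```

View pics/zt.png

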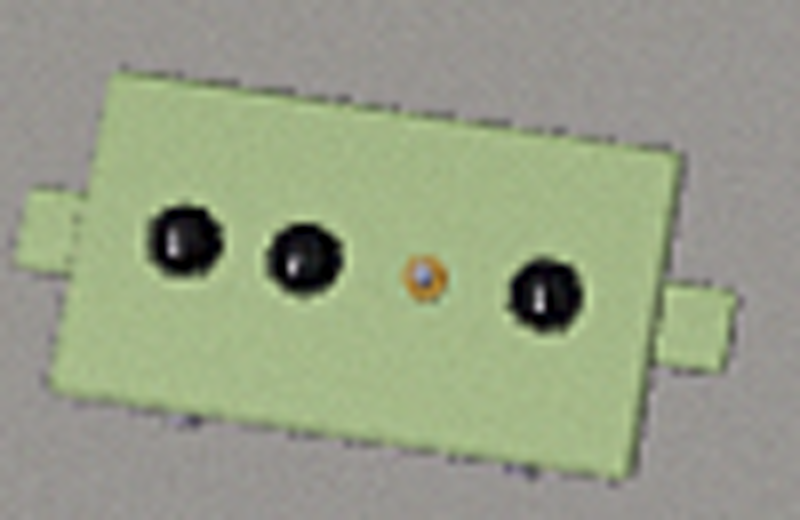

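View pics/zm.png

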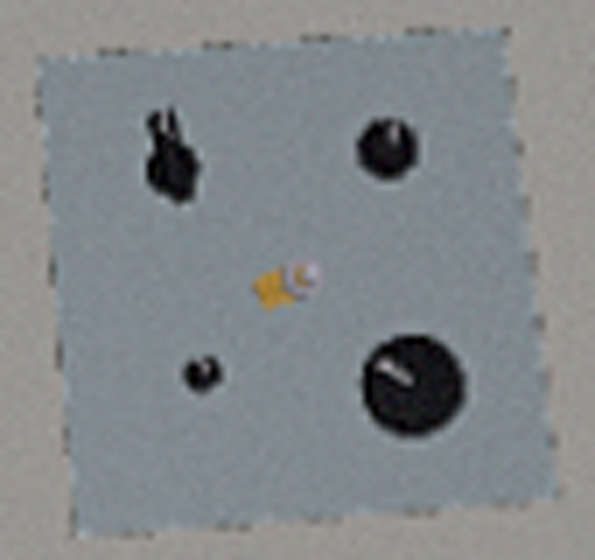

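View pics/zs.png

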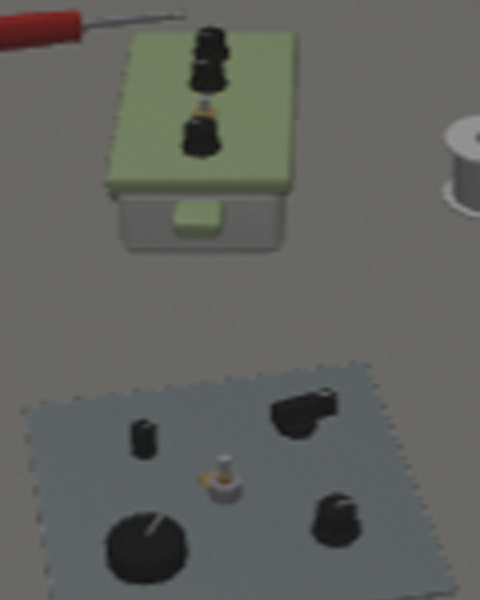

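```bash
python3 - <<'E'
from h import *
np.set_printoptions(precision=4,suppress=True)
T=lambda u,v,x,y,s:((u+.5)/s-.5+x,(v+.5)/s-.5+y)
for nm,p,z in [('sk',T(388,149,325,190,7),.008),('wide',T(413,386,325,190,7),.012),('slim',T(203,373,325,190,7),.012),('bar',T(175,172,325,190,7),.01),('pot',T(300,278,325,190,7),.02),
 ('f1',T(185,240,205,185,8),.068),('f2',T(305,260,205,185,8),.068),('f3',T(547,295,205,185,8),.068),('nut',T(426,278,205,185,8),.064),('tip',T(424,273,205,185,8),.076),('cup',(441,238),.085)]:
    P=plane('top',p,z); print(nm,P,proj('side',P)[0])
S=lambda u,v:((u+.5)/4-.5+250,(v+.5)/4-.5+160)
print('side: sk base',plane('side',S(336,525),.006),'sp tip',plane('side',S(205,102),.076),'nut',plane('side',S(205,113),.063))
o=bot.get_obs();M=R.from_quat(o['tool_rot']).as_matrix();print(M)
E
```

```text
sk [ 0.6145 -0.2097  0.008 ] [333.4619 290.5102]
wide [ 0.5154 -0.2183  0.012 ] [285.9452 295.5429]
slim [ 0.5188 -0.132   0.012 ] [285.7426 269.3159]
bar [ 0.6022 -0.1203  0.01  ] [322.9989 263.9548]
pot [ 0.5578 -0.1708  0.02  ] [304.7281 276.2173]
f1 [0.5827 0.2207 0.068 ] [302.3896 171.5851]
f2 [0.5768 0.179  0.068 ] [301.3294 178.85  ]
f3 [0.5669 0.0954 0.068 ] [299.7332 194.5652]
nut [0.5723 0.1377 0.064 ] [300.7518 187.7394]
tip [0.5722 0.1367 0.076 ] [300.5926 183.8676]
cup [ 0.5303 -0.3605  0.085 ] [296.1833 316.731 ]
side: sk base [ 0.615  -0.2086  0.006 ] sp tip [0.5725 0.1299 0.076 ] nut [0.5726 0.1387 0.063 ]
[[ 0.2857  0.9583 -0.0005]
 [ 0.9583 -0.2857 -0.0018]
 [-0.0018 -0.     -1.    ]]
```

The loose skirted knob is at about (0.615,-0.209) and the spindle at about (0.572,0.1375); the two cameras agree. I'll travel high, with the jaws almost shut.

Emit:
carry_out([
  [-0.2,0.25,0,0,-0.8],
  [-0.4,0.5,0,0,-0.8],
  [-0.6,0.75,0,0,-0.8],
  [-0.8,1,0,0,-0.8],
  [-0.8,1,0,0,-0.8],
])

```text
clock: 0.6
eef_pos: [0.2169, 0.3711, 0.256]
tool_rot: [0.803, 0.596, -0.001, 0.001]
ft_force: [0.2, 0.6, -0.8]
grip_width: 0.0122
```

Emit:
carry_out([
  [-0.2,0.25,0,0,-0.8],
  [-0.4,0.5,0,0,-0.8],
  [-0.6,0.75,0,0,-0.8],
  [-0.8,1,0,0,-0.8],
])

```text
clock: 1.0
eef_pos: [0.2891, 0.2682, 0.2561]
tool_rot: [0.801, 0.598, -0.0, -0.0]
ft_force: [-0.1, -0.3, -0.3]
grip_width: 0.008
```

Emit:
carry_out([
  [-0.2,0.25,0,0,-0.8],
  [-0.4,0.5,0,0,-0.8],
  [-0.6,0.75,0,0,-0.8],
  [-0.8,1,0,0,-0.8],
])

```text
clock: 1.4
eef_pos: [0.3623, 0.1629, 0.2561]
tool_rot: [0.802, 0.598, 0.0, -0.0]
ft_force: [0.3, 0.9, 0.1]
grip_width: 0.0085
```

Emit:
carry_out([
  [-0.2,0.25,0,0,-0.8],
  [-0.4,0.5,0,0,-0.8],
  [-0.6,0.75,0,0,-0.8],
  [-0.8,1,0,0,-0.8],
])

```text
clock: 1.8
eef_pos: [0.4355, 0.0577, 0.256]
tool_rot: [0.802, 0.598, 0.0, -0.0]
ft_force: [0.6, 0.2, 0.5]
grip_width: 0.0083
```

Emit:
carry_out([
  [-0.2,0.25,0,0,-0.8],
  [-0.4,0.5,0,0,-0.8],
  [-0.6,0.75,0,0,-0.8],
  [-0.8,1,0,0,-0.8],
  [-0.8,1,0,0,-0.8],
])

```text
clock: 2.3
eef_pos: [0.5098, -0.0491, 0.2554]
tool_rot: [0.803, 0.596, -0.0, 0.0]
ft_force: [-0.3, 0.3, -0.2]
grip_width: 0.0087
```

```bash
cat > d.py <<'E'
from h import *
import sys
np.set_printoptions(precision=4,suppress=True)
o=bot.get_obs();M=R.from_quat(o['tool_rot']).as_matrix()
t=np.array([float(a) for a in sys.argv[1:4]])
print(o['clock'],o['joint_pos'],o['eef_pos'],o['grip_width'],'units',M.T@(t-o['eef_pos'])/.1, 'gp',o['eef_pos']+M[:,2]*.006)
E
python3 d.py .6147 -.209 .256
```

```text
2.3 [-0.0958  0.2648  0.0346  1.3403 -0.0005  0.1974] [ 0.5098 -0.0491  0.2554] 0.008694136465205067 units [-1.2273  1.4665 -0.0049] gp [ 0.5098 -0.0491  0.2494]
```

Emit:
carry_out([
  [-0.2,0.25,0,0,-0.8],
  [-0.4,0.5,0,0,-0.8],
  [-0.6,0.75,0,0,-0.8],
  [-0.8,1,0,0,-0.8],
])

```text
clock: 2.7
eef_pos: [0.5814, -0.1519, 0.2559]
tool_rot: [0.801, 0.598, -0.0, -0.0]
ft_force: [0.1, 0.1, 0.3]
grip_width: 0.0086
```

Emit:
carry_out([
  [-0.2,0.24,0,0,-0.8],
  [-0.43,0.47,0,0,-0.8],
  [-0.43,0.47,0,0,-0.8],
  [-0.43,0.47,0,0,-0.8],
  [-0.43,0.47,0,0,-0.8],
])

```text
clock: 3.2
eef_pos: [0.6132, -0.2055, 0.256]
tool_rot: [0.801, 0.598, -0.0, -0.001]
ft_force: [-0.5, 0.0, -1.0]
grip_width: 0.0087
```

```bash
python3 d.py .6147 -.209 .072; python3 - <<'E'
from h import *
a=imaging.camera('top');b=imaging.camera('side')
z=lambda i,x,y,w,h,s:cv2.resize(i[y:y+h,x:x+w],None,fx=s,fy=s,interpolation=cv2.INTER_CUBIC)
cv2.imwrite('pics/z1.png',np.hstack([z(a,310,160,130,130,3),z(b,240,160,130,130,3)])[:,:,::-1])
E
```

```text
3.2 [-0.3235  0.5469  0.4597  1.4848  0.0005 -0.035 ] [ 0.6132 -0.2055  0.256 ] 0.008745317321001785 units [-0.0307  0.0266  1.8404] gp [ 0.6132 -0.2055  0.25  ]
```

View pics/z1.png

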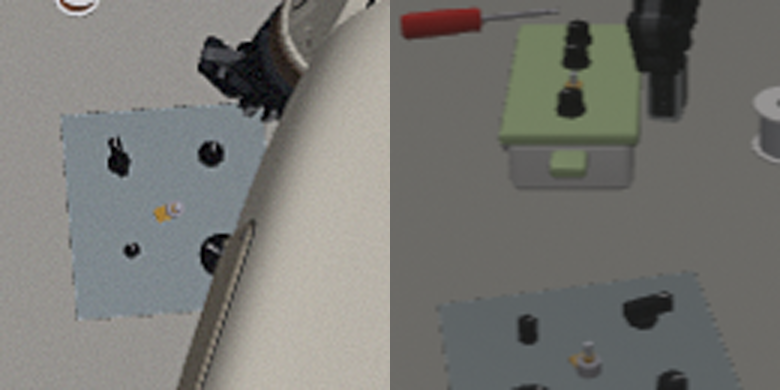

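The top view shows the fingers offset outward by parallax from their height, and all the knobs are undisturbed. I'll descend in two stages, with a check in between.

Emit:
carry_out([
  [-0.03,0.03,0.25,0,-0.8],
  [-0.03,0.03,0.5,0,-0.8],
  [-0.03,0.03,0.75,0,-0.8],
  [-0.03,0.03,1,0,-0.8],
  [-0.03,0.03,1,0,-0.8],
  [-0.03,0.03,1,0,-0.8],
])

```text
clock: 3.9
eef_pos: [0.6153, -0.2099, 0.1569]
tool_rot: [0.802, 0.598, -0.0, -0.0]
ft_force: [-0.0, 0.4, -0.1]
grip_width: 0.0082
```

```bash
python3 d.py .6147 -.209 .072; python3 - <<'E'
from h import *
o=bot.get_obs();print(proj('top',o['eef_pos']-[0,0,.025]),proj('side',o['eef_pos']-[0,0,.025]))
a=imaging.camera('top');b=imaging.camera('side')
z=lambda i,x,y,w,h,s:cv2.resize(i[y:y+h,x:x+w],None,fx=s,fy=s,interpolation=cv2.INTER_CUBIC)
cv2.imwrite('pics/z2.png',np.hstack([z(a,310,160,130,130,3),z(b,270,190,130,130,3)])[:,:,::-1])
E
```

```text
3.9 [-0.3288  0.5925  0.2789  1.2577  0.0001 -0.0399] [ 0.6153 -0.2099  0.1569] 0.008190495845454678 units [ 0.0069 -0.0074  0.8486] gp [ 0.6153 -0.2099  0.1509]
[[388.75251546 202.36965849]] [[333.77737818 241.64272028]]
```

View pics/z2.png

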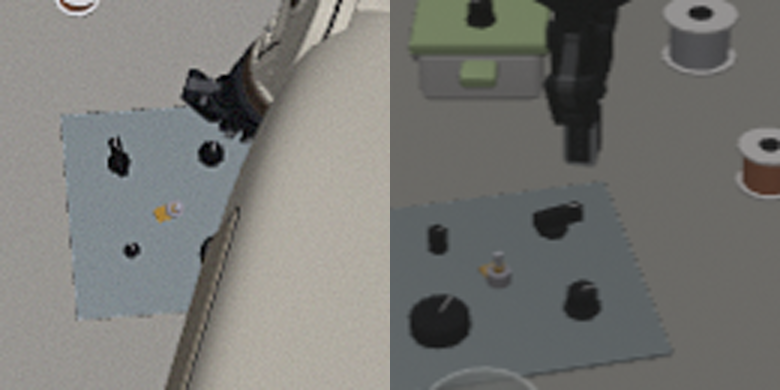

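The fingertips sit where the model predicts, at side pixel (334,242), directly above the skirted knob at (333,290). Next I'll lower and hold.

Emit:
carry_out([
  [0,0,0.2,0,-0.8],
  [0,0,0.4,0,-0.8],
  [0,0,0.6,0,-0.8],
  [0,0,0.75,0,-0.8],
  [0,0,0.85,0,-0.8],
  [0,0,0.85,0,-0.8],
  [0,0,0.85,0,-0.8],
  [0,0,0.85,0,-0.8],
])

```text
clock: 4.8
eef_pos: [0.6165, -0.211, 0.0729]
tool_rot: [0.802, 0.598, 0.001, 0.001]
ft_force: [-0.3, -0.3, 0.8]
grip_width: 0.0089
```

```bash
python3 d.py .6147 -.209 .072; python3 - <<'E'
from h import *
b=imaging.camera('side')
z=lambda i,x,y,w,h,s:cv2.resize(i[y:y+h,x:x+w],None,fx=s,fy=s,interpolation=cv2.INTER_CUBIC)
cv2.imwrite('pics/z3.png',z(b,270,200,130,130,4)[:,:,::-1])
E
```

```text
4.8 [-0.3298  0.6586  0.166   1.0755  0.     -0.04  ] [ 0.6165 -0.211   0.0729] 0.008915288636956625 units [ 0.014  -0.0228  0.0091] gp [ 0.6165 -0.211   0.0669]
```

View pics/z3.png

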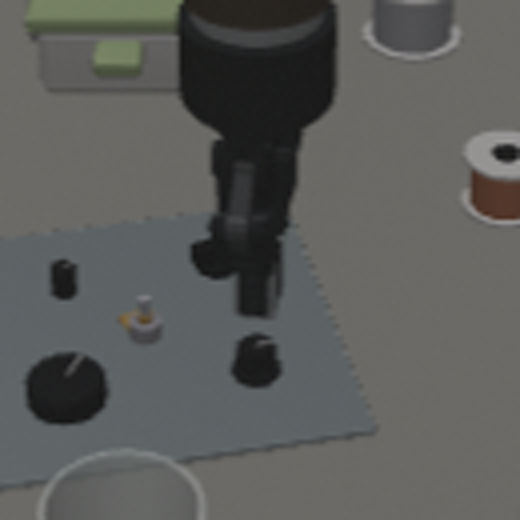

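The fingertips are about 27 mm above the skirted knob, whose top is near side pixel (334,286). I'll hold with a slight correction.

Emit:
carry_out([
  [0.01,-0.02,0,0,-0.8],
  [0.01,-0.02,0,0,-0.8],
  [0.01,-0.02,0,0,-0.8],
  [0.01,-0.02,0,0,-0.8],
  [0.01,-0.02,0,0,-0.8],
  [0.01,-0.02,0,0,-0.8],
  [0.01,-0.02,0,0,-0.8],
  [0.01,-0.02,0,0,-0.8],
  [0.01,-0.02,0,0,-0.8],
  [0.01,-0.02,0,0,-0.8],
  [0.01,-0.02,0,0,-0.8],
  [0.01,-0.02,0,0,-0.8],
  [0.01,-0.02,0,0,-0.8],
  [0.01,-0.02,0,0,-0.8],
  [0.01,-0.02,0,0,-0.8],
  [0.01,-0.02,0,0,-0.8],
  [0.01,-0.02,0,0,-0.8],
  [0.01,-0.02,0,0,-0.8],
  [0.01,-0.02,0,0,-0.8],
  [0.01,-0.02,0,0,-0.8],
])

```text
clock: 6.85
eef_pos: [0.6138, -0.2091, 0.0713]
tool_rot: [0.802, 0.598, -0.0, -0.0]
ft_force: [-0.2, 0.5, -1.3]
grip_width: 0.0086
```

Emit:
carry_out([
  [0,0,-0.25,0,-0.8],
  [0,0,-0.5,0,-0.8],
  [0,0,-0.75,0,-0.8],
  [0,0,-1,0,-0.8],
])

```text
clock: 7.25
eef_pos: [0.6137, -0.2091, 0.1722]
tool_rot: [0.802, 0.598, -0.0, -0.0]
ft_force: [-0.1, -0.1, 0.3]
grip_width: 0.0087
```

Emit:
carry_out([
  [0,0,-0.25,0,-0.8],
  [0,0,-0.5,0,-0.8],
  [0,0,-0.7,0,-0.8],
  [0,0,-0.8,0,-0.8],
  [0,0,-0.8,0,-0.8],
])

```text
clock: 7.75
eef_pos: [0.6146, -0.2094, 0.2531]
tool_rot: [0.802, 0.598, 0.001, 0.001]
ft_force: [-0.0, -0.4, -0.3]
grip_width: 0.0087
```

```bash
python3 d.py .572 .1375 .256
```

```text
7.75 [-0.3284  0.5493  0.456   1.474  -0.     -0.0385] [ 0.6146 -0.2094  0.2531] 0.008652219161328132 units [ 3.2027 -1.3997 -0.0349] gp [ 0.6146 -0.2094  0.2471]
```

Emit:
carry_out([
  [0.2,-0.09,0,0,-0.8],
  [0.4,-0.18,0,0,-0.8],
  [0.6,-0.26,0,0,-0.8],
  [0.8,-0.35,0,0,-0.8],
])

```text
clock: 8.15
eef_pos: [0.6023, -0.1216, 0.2492]
tool_rot: [0.802, 0.597, -0.001, -0.001]
ft_force: [0.3, 0.7, -0.0]
grip_width: 0.0082
```

Emit:
carry_out([
  [0.2,-0.09,0,0,-0.8],
  [0.4,-0.18,0,0,-0.8],
  [0.6,-0.26,0,0,-0.8],
  [0.8,-0.35,0,0,-0.8],
])

```text
clock: 8.55
eef_pos: [0.5916, -0.0349, 0.2494]
tool_rot: [0.802, 0.598, -0.001, -0.001]
ft_force: [-0.1, -0.1, -0.2]
grip_width: 0.0086
```

Emit:
carry_out([
  [0.2,-0.09,0,0,-0.8],
  [0.4,-0.18,0,0,-0.8],
  [0.6,-0.26,0,0,-0.8],
  [0.8,-0.35,0,0,-0.8],
])

```text
clock: 8.95
eef_pos: [0.5809, 0.0517, 0.2494]
tool_rot: [0.802, 0.598, -0.001, -0.001]
ft_force: [0.1, 0.1, -1.0]
grip_width: 0.0085
```

Emit:
carry_out([
  [0.2,-0.09,0,0,-0.8],
  [0.4,-0.18,0,0,-0.8],
  [0.6,-0.26,0,0,-0.8],
  [0.8,-0.35,0,0,-0.8],
  [0.8,-0.35,0,0,-0.8],
  [0.8,-0.35,0,0,-0.8],
  [0.8,-0.35,0,0,-0.8],
])

```text
clock: 9.65
eef_pos: [0.5709, 0.1368, 0.2504]
tool_rot: [0.802, 0.597, -0.001, -0.0]
ft_force: [0.4, 0.0, 0.9]
grip_width: 0.0086
```

```bash
python3 d.py .572 .1375 .127
```

```text
9.65 [ 0.2354  0.4195  0.2428  1.3957 -0.0004  0.5258] [0.5709 0.1368 0.2504] 0.008594649009950607 units [0.0112 0.0105 1.234 ] gp [0.5708 0.1368 0.2444]
```

Emit:
carry_out([
  [0.01,0.01,0.2,0,-0.8],
  [0.01,0.01,0.4,0,-0.8],
  [0.01,0.01,0.6,0,-0.8],
  [0.01,0.01,0.8,0,-0.8],
  [0.01,0.01,0.8,0,-0.8],
  [0.01,0.01,0.8,0,-0.8],
])

```text
clock: 10.25
eef_pos: [0.5723, 0.1373, 0.1712]
tool_rot: [0.802, 0.597, -0.0, -0.0]
ft_force: [-0.6, 0.5, 0.0]
grip_width: 0.0087
```

```bash
python3 d.py .572 .1375 .127; python3 - <<'E'
from h import *
o=bot.get_obs();print(proj('side',o['eef_pos']-[0,0,.025]))
b=imaging.camera('side')
z=lambda i,x,y,w,h,s:cv2.resize(i[y:y+h,x:x+w],None,fx=s,fy=s,interpolation=cv2.INTER_CUBIC)
cv2.imwrite('pics/z4.png',z(b,240,110,130,130,4)[:,:,::-1])
E
```

```text
10.25 [ 0.2356  0.4623  0.1005  1.21   -0.0001  0.5266] [0.5723 0.1373 0.1712] 0.008677925847424823 units [ 0.0011 -0.003   0.4425] gp [0.5723 0.1373 0.1652]
[[299.6790937  159.25087667]]
```

View pics/z4.png

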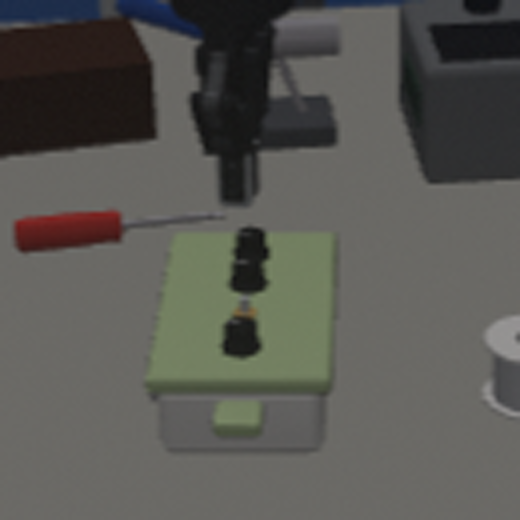

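The fingertips are at side pixel (300,159), as predicted, and above the spindle at (301,184). I'll lower the last 43 mm and hold.

Emit:
carry_out([
  [0,0,0.15,0,-0.8],
  [0,0,0.3,0,-0.8],
  [0,0,0.4,0,-0.8],
  [0,0,0.43,0,-0.8],
  [0,0,0.43,0,-0.8],
  [0,0,0.43,0,-0.8],
])

```text
clock: 10.9
eef_pos: [0.573, 0.1383, 0.1292]
tool_rot: [0.802, 0.598, 0.001, 0.0]
ft_force: [-0.1, -0.7, -0.4]
grip_width: 0.0086
```

```bash
python3 d.py .572 .1375 .127; python3 - <<'E'
from h import *
b=imaging.camera('side')
z=lambda i,x,y,w,h,s:cv2.resize(i[y:y+h,x:x+w],None,fx=s,fy=s,interpolation=cv2.INTER_CUBIC)
cv2.imwrite('pics/z5.png',z(b,240,110,130,130,4)[:,:,::-1])
E
```

```text
10.9 [0.2369 0.4946 0.037  1.1117 0.     0.5267] [0.573  0.1383 0.1292] 0.008584857084439797 units [-0.0106 -0.0068  0.0223] gp [0.573  0.1383 0.1232]
```

View pics/z5.png

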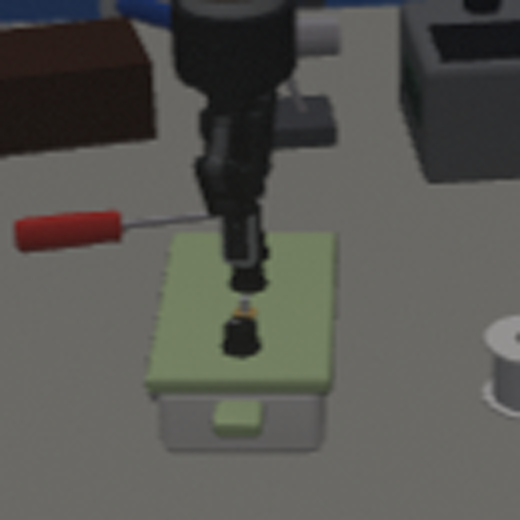

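The fingertips are about 28 mm above the spindle tip, seen at side pixel (301,186). I'll hold for two seconds, rise, then withdraw towards the robot.

Emit:
carry_out([
  [0,0,0,0,-0.8],
  [0,0,0,0,-0.8],
  [0,0,0,0,-0.8],
  [0,0,0,0,-0.8],
  [0,0,0,0,-0.8],
  [0,0,0,0,-0.8],
  [0,0,0,0,-0.8],
  [0,0,0,0,-0.8],
  [0,0,0,0,-0.8],
  [0,0,0,0,-0.8],
  [0,0,0,0,-0.8],
  [0,0,0,0,-0.8],
  [0,0,0,0,-0.8],
  [0,0,0,0,-0.8],
  [0,0,0,0,-0.8],
  [0,0,0,0,-0.8],
  [0,0,0,0,-0.8],
  [0,0,0,0,-0.8],
  [0,0,0,0,-0.8],
  [0,0,0,0,-0.8],
])

```text
clock: 12.95
eef_pos: [0.5724, 0.1382, 0.1283]
tool_rot: [0.802, 0.598, 0.0, 0.0]
ft_force: [-0.1, -0.2, -0.4]
grip_width: 0.0086
```

Emit:
carry_out([
  [0,0,0,0,-0.8],
  [0,0,-0.25,0,-0.8],
  [0,0,-0.5,0,-0.8],
  [0,0,-0.75,0,-0.8],
  [0,0,-1,0,-0.8],
  [0,0,-1,0,-0.8],
])

```text
clock: 13.55
eef_pos: [0.5745, 0.1387, 0.2326]
tool_rot: [0.802, 0.598, 0.004, 0.002]
ft_force: [1.3, -0.5, -0.3]
grip_width: 0.0082
```

Emit:
carry_out([
  [-0.08,-0.25,-0.1,0,-0.8],
  [-0.15,-0.5,-0.2,0,-0.8],
  [-0.22,-0.75,-0.2,0,-0.8],
  [-0.3,-1,-0.2,0,-0.8],
])

```text
clock: 13.95
eef_pos: [0.4668, 0.138, 0.2477]
tool_rot: [0.802, 0.598, -0.0, -0.0]
ft_force: [-0.2, 0.7, 0.4]
grip_width: 0.0089
```

Emit:
carry_out([
  [-0.08,-0.25,0,0,-0.8],
  [-0.15,-0.5,0,0,-0.8],
  [-0.22,-0.75,0,0,-0.8],
  [-0.3,-1,0,0,-0.8],
  [-0.3,-1,0,0,-0.8],
  [-0.3,-1,0,0,-0.8],
  [-0.3,-1,0,0,-0.8],
])

```text
clock: 14.65
eef_pos: [0.3643, 0.138, 0.2481]
tool_rot: [0.802, 0.598, 0.0, 0.0]
ft_force: [0.1, 0.5, -0.3]
grip_width: 0.0083
```

```bash
python3 d.py .572 .1375 .076; python3 - <<'E'
from h import *
o=bot.get_obs();print(np.linalg.norm(o['eef_pos']-[0,0,.006]-[.572,.1375,.076]))
b=imaging.camera('side');a=imaging.camera('top')
cv2.imwrite('pics/s6.png',b[:,:,::-1]);cv2.imwrite('pics/t6.png',a[:,:,::-1])
for n,x in(('side',b),('top',a)):
  d=cv2.absdiff(cv2.cvtColor(x,7),cv2.cvtColor(cv2.imread(f'pics/{n}0.png'),6)); d=cv2.blur(d,(3,3))
  cv2.imwrite(f'pics/d_{n}.png',np.minimum(d.astype(int)*4,255).astype('uint8'))
cv2.imwrite('pics/d.png',cv2.resize(np.vstack([cv2.imread('pics/d_side.png')[100:],cv2.imread('pics/d_top.png')[:300]]),None,fx=.95,fy=.95))
E
```

```text
14.65 [ 0.3622  0.0251 -0.269   1.2761 -0.0001  0.6521] [0.3643 0.138  0.2481] 0.008323518410088602 units [0.5891 1.9911 1.7225] gp [0.3643 0.138  0.2421]
0.2659974721519104
```

View pics/t6.png

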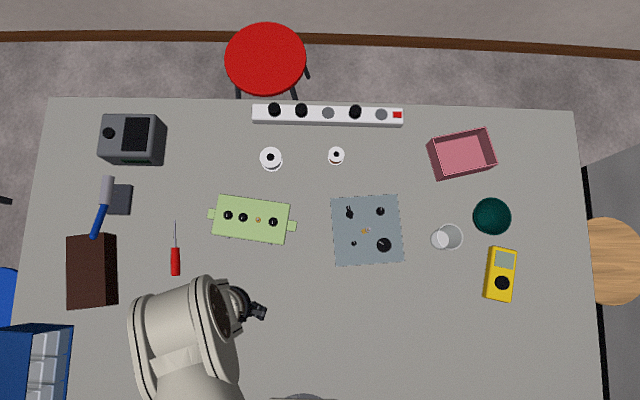

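View pics/d.png

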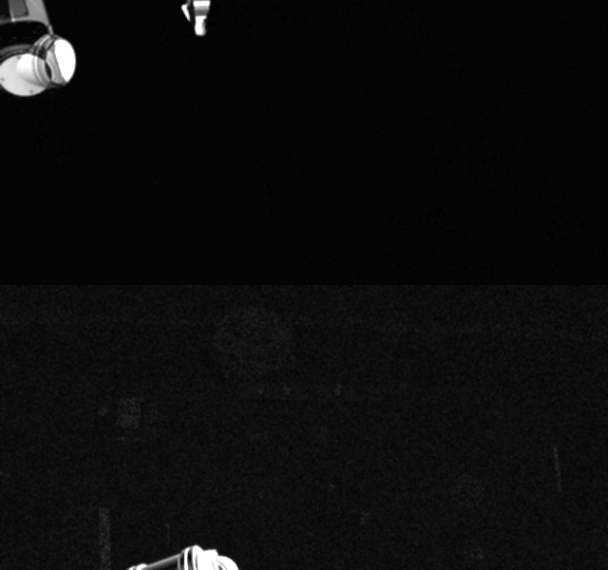

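The difference images show that only the arm changed; nothing on the table moved. The hand is 266 mm from the spindle, so I'll hand the job in.

```bash
python3 -c "
from workcell import order
print(order.job_done())"
```

```text
the job is handed in; nothing more can be done
None
```

I pointed straight down at the loose skirted knob, then at the bare spindle, for at least two seconds each. Then I withdrew the hand and handed the job in; no verdict was reported.

- **Skirted knob:** it is at about (0.615, -0.209), and I held with the grasp point about 45 mm above its top. The measured position stayed within about 3 mm of its axis.
- **Bare spindle:** it is at about (0.572, 0.138), and I held with the grasp point about 46 mm above its top. The measured position stayed within about 1 mm of its axis.
- **Last checks:** the grasp point ended 266 mm from the spindle top at 14.65 s. Before-and-after pictures differ only where the arm is, and the wrist force readings showed only small noise, at most about 1.5 N, with no sign of contact.
- **Disagreements:** the two cameras agreed to about 1 mm on the knob and the spindle's nut. The side view's rougher spindle-tip estimate was about 7 mm off in y, so I used the nut position.

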